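# Reset and advance the label dispenser's ratchet feed

## Task

A new roll is in the label dispenser, so its feed knob has to be reset. Pull the red lever fully towards you to free the pawl, turn the knob back (anticlockwise) until it is fully home at its stop, with the white pointer at the red dot, and push the lever fully back so that the pawl drops in again. Then turn the knob forward (clockwise) two clicks, one at a time with a short stop at each click so that the pawl drops in, leaving the pointer at the green dot; do not push the loose things around it about.

Things in the scene. Friction and masses are not known exactly. Their poses are not given: they have to be found in the camera images.
- dispenser: Grey desk-top label dispenser, fixed: a wedge 140 deep x 176 wide mm, deck sloping 30 deg down to its front (25 mm high in front, 106 behind), a white drum behind it (top 114 mm high, back 138 mm behind the origin). Origin: centre of the wedge's underside, on the worktop. x to its back, y to its left, z up; the front (-x) faces the robot. Deck normal here (-0.5,0,0.866), up-slope (0.866,0,0.5).
- knob_grip (a point): Point on the knob's axis (= deck normal), 39 mm above the deck: a good TCP point, tool along the axis (tilted 30 deg). Black grip bar 52 long, 15 wide (grip across this), 16 to 46 mm above the deck; below it a 70 mm steel ratchet wheel (top at 16 mm with its black disc). The frame turns with the knob: z out of the deck; at knob 0 x is up-slope, y left. Fixed position.
- knob_pointer (a point): Tip of the white pointer on the knob: end of the grip bar's white-striped half, 26 mm from the knob axis and 46 mm above the deck, so the bar lies from the axis towards it. At knob 0 it points right and down-slope (30 deg below straight right) at the red dot; at two clicks straight down-slope at the green dot. Small black dots mark the other clicks.
- knob (a joint): Knob angle, rad: 0 home at its stop, grows clockwise seen from above the deck (forward) to 2.7. One click is 30 deg (0.524). With the pawl in, it drops behind a tooth as the knob passes 0.50 and 1.02; turning to 0.56 and 1.08 makes sure; then the knob cannot turn back. Beyond 0.65 and 1.17 the pawl starts to ride up the next tooth. Friction 0.04 N m, no spring: stays where left.
- lever_post (a point): On the axis of the lever's upright red post (12 mm across, 10 to 40 mm above the deck, along the deck normal), 28 mm above the deck: a good TCP point, tool along the normal. The lever's pivot is 50 mm left of and 36 mm up-slope from the knob axis; the post is 46 mm left of the pivot.
- lever (a joint): Release lever, rad: 0 pushed up-slope (pawl can drop in), 0.6 pulled down-slope to the front (pawl held clear; it is clear from 0.2). The post swings on a 46 mm arc round the pivot, from 17 deg up-slope of straight left at 0 to 17 deg down-slope at 0.6, so about 27 mm nearly straight down-slope. Stays where it is left; about 2.5 N at the post.
- pawl (a joint): Brass pawl on the lever's pivot, angle relative to the lever, rad: below 0.04 when seated in a notch (also while held clear by the lever), up to 0.13 while riding over a tooth. Light spring towards the wheel.
- staple_box: Loose bystander: small blue box, 38x55x30 mm, right of the dispenser. Origin: centre of its underside.
- eraser: Loose bystander: blue and white eraser, 23x58x13 mm, left of the dispenser. Origin: centre of its underside.
- note_cube: Loose bystander: block of coloured notes, 76x77x46 mm, left of the dispenser's back. Origin: centre of its underside.
- marker: Loose bystander: white and red marker pen, 14x141x16 mm, in front of the dispenser. Origin: centre of its underside.
- binder_clip: Loose bystander: dark red binder clip with wire handles, 22x32x49 mm, right of the dispenser's back. Origin: centre of its underside.

How it is judged:
On the way, in this order (a step that is already met when the one before it is completed fails the run):
1. the lever is pulled towards the front and the pawl is free (value of joint lever above 0.4 rad), for 0.1 s.
2. the knob is turned back fully home (value of joint knob below 0.07 rad and value of joint lever above 0.2 rad), for 0.1 s.
3. the lever is pushed back and the pawl is in, the knob still home (value of joint knob below 0.15 rad and value of joint lever below 0.08 rad and value of joint pawl below 0.05 rad), for 0.1 s.
4. the knob is one click forward and the pawl has dropped in, the knob standing still (value of joint knob between 0.46 and 0.75 rad and value of joint lever below 0.08 rad and value of joint pawl below 0.05 rad and velocity of joint knob between -0.1 and 0.1 rad/s), for 0.2 s.
5. the knob is two clicks forward and the pawl has dropped in (value of joint knob between 0.96 and 1.25 rad and value of joint lever below 0.08 rad and value of joint pawl below 0.05 rad and velocity of joint knob between -0.1 and 0.1 rad/s), for 0.2 s.
At the end, for the whole second after the job is handed in: The knob stands two clicks forward of home (0.96 to 1.25 rad) and is at rest, the lever is fully back (below 0.08 rad) and the pawl seated (below 0.05 rad) (value of joint knob between 0.96 and 1.25 rad and value of joint lever below 0.08 rad and value of joint pawl below 0.05 rad and velocity of joint knob below 0.05 rad/s); the robot touches nothing.
It fails at once if the staple box is pushed more than 30 mm (distance of staple_box from where it was at the start of the episode above 0.03 m).
It fails at once if the eraser is pushed more than 30 mm (distance of eraser from where it was at the start of the episode above 0.03 m).
It fails at once if the note cube is pushed more than 30 mm (distance of note_cube from where it was at the start of the episode above 0.03 m).
It fails at once if the marker is pushed more than 30 mm (distance of marker from where it was at the start of the episode above 0.03 m).
It fails at once if the binder clip is pushed more than 30 mm (distance of binder_clip from where it was at the start of the episode above 0.03 m).
It also fails if it takes over 61 s, if anything falls off the work surface, if the arm or the gripper's body presses on something with over 40 N, if the wrist force passes 120 N, or if a joint passes its speed limit or range.

## Robot

A 6-joint arm with a two-finger parallel gripper is mounted at the origin on a cart in front of the work surface, level with it; the furniture and walls round the work are solid. World frame = base frame: x ahead of the robot, y to its left, z up, the work surface at z = 0. Lengths are in m, angles in rad, forces in N, time in s.
With the tool pointing down it reaches from about 0.275 to 0.825 m from the base axis. Payload 5.2 kg.
Tool frame: the origin (TCP) lies between the finger pads, 19 mm behind the fingertips; this is the grasp point; z points along the fingers, y is the line along which they close (so a half turn about z gives the same grasp; the last joint's range is limited). The gripper opens to 93 mm and grips with 3 to 60 N. Pads are 15 mm wide; open, the fingers measure 128 mm over their backs; the gripper's body (75 mm by 188 mm) begins 65 mm behind the grasp point.
Start: joints at [-1.503, 0.259, 1.535, -0, 1.348, -0.203], TCP at [0.147, -0.53, 0.237] pointing down, gripper open.
Joint ranges: [-3.14, 3.14], [-0.91, 2.08], [0.19, 2.58], [-1.22, 4.36], [0.22, 2.71], [-3.12, 3.12]. Speed limits (rad/s): [2.57, 2.57, 3.14, 3.14, 3.14, 3.14].

## Interface

Orientations are given as [roll, pitch, yaw] about the fixed x, y, z axes, in that order (R = Rz(yaw) Ry(pitch) Rx(roll)).
In Python, from bench import ctrl, camera, workorder gives the robot as it stands.
- The arm moves only by the shell command python3 -m inch 'ROWS' [FORCE]. ROWS is JSON, one flat list of numbers, 5 for each row, row after row: the shift along the world's x, y, z scaled (see below), then the turn about the world's z scaled (see below), then the opening, from -1 (shut) to 1 (fully open). A call has 1 to 12 rows; each row shifts and turns the commanded pose from where the row before left it; what a row does not reach is not made up. The controller multiplies each number of a shift by 0.25 m and each number of a turn by 0.1 rad. A row lasts 1/8 s, in which the tool goes at most 62.5 mm and 10.7 degrees, less where a joint would pass 70% of its speed; a pose out of reach is approached as far as the arm can. A call with a number of a shift or a turn outside -1 to 1 is refused whole. A call with a gripper value outside its range is refused whole. The fingers move at their own pace and stop on an object; FORCE is the grip in N (left out, the last holds). Time passes only in rows, so rows that do not move let the fingers close. It gives the time, the measured TCP pose, the force, the opening and the grip force at its end, in the units of the state.
- ctrl.read_state(): the state, without advancing time (a new reading comes with each control period).
- camera(name): name is "scene" or "side" or "wrist"; returns a dict with "pixels" (400x640x3 uint8, red, green, blue), "depth" (400x640 float32, m along the optical axis (not along the pixel's ray), 0 where there is no reading), "camera_matrix" (3x3 intrinsics, pixels), "k1" (the pictures are not rectified: a ray, as slopes to the right and down, at radius r is drawn at 1 + k1 r^2 times it, then the intrinsics apply), "world_to_cam" (4x4, takes a point from world to camera coordinates); the wrist camera has in their place "tool_from_camera" (4x4, takes a point from camera to tool coordinates, whose origin is the TCP and whose axes are the flange's). Camera axes: x right, y down, z forward; pixel columns grow to the right and rows downward; lengths in m; the calibration is good to about 2 mm. A picture is of the moment at which its call begins: read the wrist's pose just before it.
- workorder.sign_off(): hands the job in; it is judged then, once.
The state is a dict: "time_s": time; "joint_positions": joint angles; "dq": joint speeds; "effort": joint torques, N m; "tcp_pos": TCP position; "tcp_rot": TCP orientation; "wrist_force": force on the tool from outside, world axes, zero at the start; "wrist_torque": the same for the moment, N m; "gripper_width": finger opening in m; "gripper_force": force on a finger pad.
Only numpy, scipy, OpenCV 4.12 (cv2) and the standard library are available. Lean on these libraries where they do the work, as an engineer would, in place of code of your own. Each camera call takes 0.05 s, during which the arm holds its last target. There are 200 camera calls.

## Working session

There is one attempt and no reset: what is moved stays moved. The work goes in short steps, Python scripts to look and compute and a shell command to move; the robot and the scene stay as the last step left them, time stands still between calls to the robot, and variables do not carry over. Pictures are saved under pics/ and viewed, at most 12 in all, crops included, and the job is handed in when it is done.

```bash
ls; mkdir -p pics; cat > h.py <<'E'
import numpy as np, cv2, pickle, os
from bench import ctrl, camera, workorder
def save(n,f):
    c=camera(n); cv2.imwrite('pics/'+f+'.png',c['pixels'][:,:,::-1]); pickle.dump(c,open('pics/'+f+'.pkl','wb')); return c
def load(f): return pickle.load(open('pics/'+f+'.pkl','rb'))
def rays(c,uv):
    K=c['camera_matrix']; uv=np.atleast_2d(uv).astype(float)
    d=np.array([c['k1'],0,0,0,0.])
    p=cv2.undistortPoints(uv[:,None],K,d)[:,0]
    return np.c_[p,np.ones(len(p))]
def cam_pose(c):
    T=np.linalg.inv(c['world_to_cam']); return T[:3,:3],T[:3,3]
def pts_depth(c,uv):
    uv=np.atleast_2d(uv); R,t=cam_pose(c); z=c['depth'][uv[:,1].astype(int),uv[:,0].astype(int)]
    return (rays(c,uv)*z[:,None])@R.T+t
def pts_plane(c,uv,n,d):
    R,t=cam_pose(c); r=rays(c,uv)@R.T; s=(d-t@n)/(r@n); return t+r*s[:,None]
def proj(c,P):
    T=c['world_to_cam']; rv,_=cv2.Rodrigues(T[:3,:3]); return cv2.projectPoints(np.atleast_2d(P).astype(float),rv,T[:3,3],c['camera_matrix'],np.array([c['k1'],0,0,0,0.]))[0][:,0]
E
python3 - <<'E'
from h import *
s=ctrl.read_state(); print({k:np.round(v,3).tolist() for k,v in s.items()})
for n in('scene','side'):
    c=save(n,n+'0'); R,t=cam_pose(c); print(n,t.round(3),R[:,2].round(3),c['k1'],c['camera_matrix'][0,0])
a,b=[cv2.imread(f'pics/{n}0.png') for n in('scene','side')]
cv2.imwrite('pics/both.png',cv2.resize(np.vstack([a,b]),(480,600)))
E
```

```text
pics
{'time_s': 0.0, 'joint_positions': [-1.503, 0.259, 1.536, -0.0, 1.348, -0.203], 'dq': [-0.001, -0.0, 0.001, -0.0, 0.002, -0.001], 'effort': [0.0, -43.731, -28.4, 0.072, 0.042, -0.0], 'tcp_pos': [0.147, -0.529, 0.237], 'tcp_rot': [-3.14, -0.0, 0.271], 'wrist_force': [0.104, 0.665, 0.153], 'wrist_torque': [0.001, 0.018, 0.0], 'gripper_force': 0.0, 'gripper_width': 0.093}
scene [-0.335  0.492  0.578] [ 0.801 -0.404 -0.443] 0.0077997423190873825 483.7417931956847
side [ 0.375 -0.731  0.537] [ 0.158  0.863 -0.48 ] -0.07783340085746081 452.059263579704
```

View pics/scene0.png

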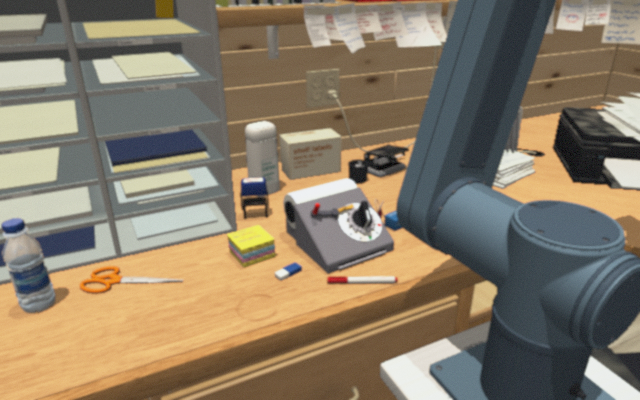

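View pics/side0.png

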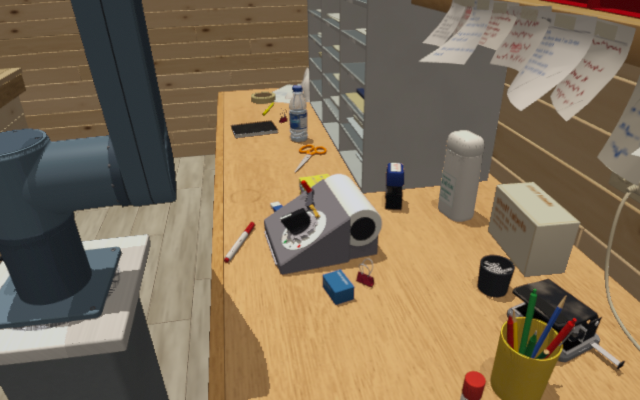

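```bash
python3 - <<'E'
from h import *
a=load('scene0'); b=load('side0')
def crop(c,x,y,w,h,s): return cv2.resize(c['pixels'][y:y+h,x:x+w,::-1],None,fx=s,fy=s,interpolation=cv2.INTER_CUBIC)
A=crop(a,225,165,190,125,4); B=crop(b,215,165,190,145,4)
cv2.imwrite('pics/cA.png',A); cv2.imwrite('pics/cB.png',B)
for c,box in((a,(275,395,175,270)),(b,(262,380,170,270))):
    u,v=np.meshgrid(np.arange(box[0],box[1]),np.arange(box[2],box[3])); uv=np.c_[u.ravel(),v.ravel()]
    P=pts_depth(c,uv); px=c['pixels'][uv[:,1],uv[:,0]].astype(int)
    g=(np.ptp(px,axis=1)<30)&(P[:,2]>.02)&(P[:,2]<.11)&(px.mean(1)<140)
    Q=P[g]
    best=None;rng=np.random.default_rng(0)
    for _ in range(600):
        s=Q[rng.choice(len(Q),3,False)]; n=np.cross(s[1]-s[0],s[2]-s[0]); L=np.linalg.norm(n)
        if L<1e-5: continue
        n/=L; n*=np.sign(n[2])
        if abs(n[2]-.866)>.06: continue
        k=abs((Q-s[0])@n)<.003
        if best is None or k.sum()>best.sum(): best=k
    I=Q[best]; m=I.mean(0); n=np.linalg.svd(I-m)[2][2]; n*=np.sign(n[2])
    yaw=np.arctan2(-n[1],-n[0]); R=np.array([[np.cos(yaw),-np.sin(yaw)],[np.sin(yaw),np.cos(yaw)]])
    L=I[:,:2]@R; print(len(Q),best.sum(),n.round(3),'yaw',yaw.round(3),'off',(m@n).round(4))
    lo,hi=np.percentile(L,[.5,99.5],axis=0); print(lo,hi,hi-lo,'zrange',np.percentile(I[:,2],[.5,99.5]), 'centre',R@((lo+hi)/2))
E
```

```text
2574 1077 [-0.507 -0.048  0.861] yaw 0.095 off -0.1903
[ 0.41357915 -0.08329719] [0.54560604 0.08951995] [0.13202689 0.17281714] zrange [0.02057835 0.1017732 ] centre [0.47713341 0.04860497]
5577 2275 [-0.499 -0.054  0.865] yaw 0.107 off -0.1878
[ 0.41533892 -0.09332059] [0.55197824 0.0803822 ] [0.13663933 0.17370279] zrange [0.02120231 0.10307278] centre [0.48158088 0.04524744]
```

View pics/cA.png

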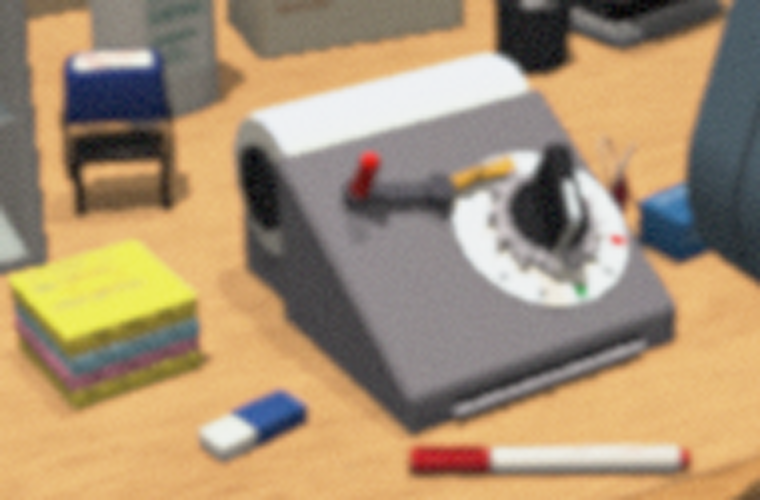

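View pics/cB.png

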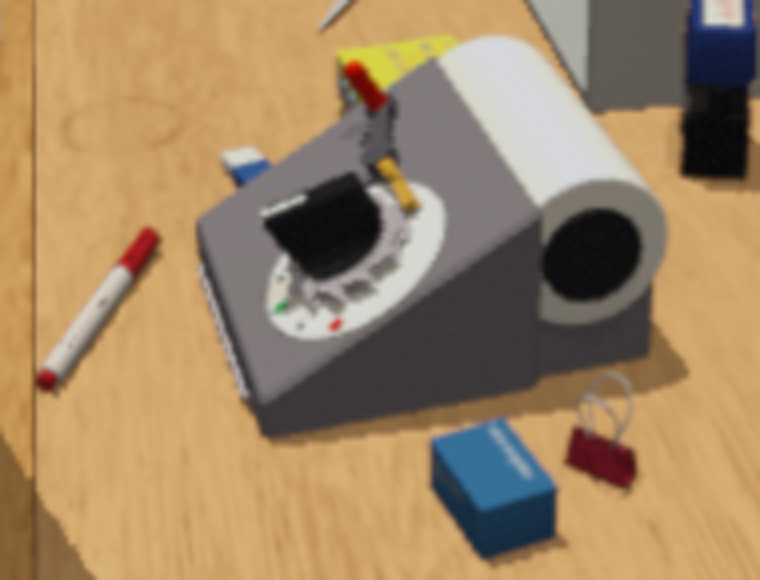

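```bash
cat > m.py <<'E'
from h import *
def blob(c,box,f,pick='c'):
    x0,y0,x1,y1=box; hsv=cv2.cvtColor(c['pixels'][y0:y1,x0:x1],cv2.COLOR_RGB2HSV).astype(int)
    m=f(hsv[...,0],hsv[...,1],hsv[...,2]); v,u=np.nonzero(m); return np.c_[u+x0,v+y0]
red=lambda h,s,v:((h<9)|(h>170))&(s>140)&(v>80)
green=lambda h,s,v:(h>45)&(h<85)&(s>100)&(v>50)
white=lambda h,s,v:(s<40)&(v>165)
def tri(a,ua,b,ub):
    Ra,ta=cam_pose(a);Rb,tb=cam_pose(b); da=(rays(a,ua)@Ra.T)[0];db=(rays(b,ub)@Rb.T)[0]
    s,*_=np.linalg.lstsq(np.c_[da,-db],tb-ta,rcond=None); p,q=ta+s[0]*da,tb+s[1]*db
    return (p+q)/2,np.linalg.norm(p-q)
E
python3 - <<'E'
from m import *
a=load('scene0'); b=load('side0')
post={'a':blob(a,(310,198,322,217),red),'b':blob(b,(298,178,314,194),red)}
rd={'a':blob(a,(372,218,386,230),red),'b':blob(b,(292,242,304,252),red)}
gd={'a':blob(a,(362,230,378,242),green),'b':blob(b,(278,236,292,248),green)}
for n,d in(('post',post),('red',rd),('green',gd)):
    ca,cb=d['a'].mean(0),d['b'].mean(0); print(n,len(d['a']),len(d['b']),ca,cb,*[x.round(4) for x in tri(a,ca,b,cb)])
    if n=='post': print('ext',*[ (k,d[k][d[k][:,1].argmin()],d[k][d[k][:,1].argmax()]) for k in 'ab'])
w={'a':blob(a,(360,200,380,232),white),'b':blob(b,(276,205,296,222),white)}
print(w['a'].tolist()); print(w['b'].tolist())
# white disc circle fit on deck plane
for c,box in((a,(335,198,388,245)),(b,(278,205,330,255))):
    P=blob(c,box,lambda h,s,v:(s<30)&(v>170)); H=cv2.convexHull(P.astype(np.float32))[:,0]
    n=np.array([-.497,-.052,.866]); n/=np.linalg.norm(n); Q=pts_plane(c,H,n,-.189)
    e1=np.array([.866*.9945,.866*.1045,.5]); e2=np.cross(n,e1); 
    X=np.c_[Q@e1,Q@e2]; S,*_=np.linalg.lstsq(np.c_[2*X,np.ones(len(X))],(X**2).sum(1),rcond=None)
    r=np.sqrt(S[2]+S[0]**2+S[1]**2); print('disc',len(H),S[:2],r,'c3',e1*S[0]+e2*S[1]+n*-.189,(np.linalg.norm(X-S[:2],axis=1)-r).round(4))
E
```

```text
post 37 56 [315.81081081 208.10810811] [305.85714286 186.35714286] [0.4991 0.1067 0.1059] 0.0014
ext ('a', array([317, 203]), array([314, 213])) ('b', array([302, 181]), array([308, 192]))
 ** On entry to DLASCL parameter number  4 had an illegal value
 ** On entry to DLASCL parameter number  4 had an illegal value
 ** On entry to DLASCL parameter number  4 had an illegal value
 ** On entry to DLASCL parameter number  4 had an illegal value
 ** On entry to DLASCL parameter number  5 had an illegal value
 ** On entry to DLASCL parameter number  4 had an illegal value<stdin>:7: RuntimeWarning: Mean of empty slice.
  ret = um.true_divide(
Traceback (most recent call last):
  File "m.py", line 10, in tri
    s,*_=np.linalg.lstsq(np.c_[da,-db],tb-ta,rcond=None); p,q=ta+s[0]*da,tb+s[1]*db
         ~~~~~~~~~~~~~~~^^^^^^^^^^^^^^^^^^^^^^^^^^^^^^^^
numpy.linalg.LinAlgError: SVD did not converge in Linear Least Squares
```

```bash
python3 -m inch '[0.1,0.19,0.03,-0.14,1, 0.1,0.19,0.03,-0.14,1, 0.1,0.19,0.03,-0.14,1, 0.1,0.19,0.03,-0.14,1, 0.1,0.19,0.03,-0.14,1, 0.1,0.19,0.03,-0.14,1, 0.1,0.19,0.03,-0.14,1, 0.1,0.19,0.03,-0.14,1, 0.1,0.19,0.03,-0.14,1, 0.1,0.19,0.03,-0.14,1, 0.1,0.19,0.03,-0.14,0, 0.1,0.19,0.03,-0.14,0]' 8
python3 - <<'E'
from h import *
s=ctrl.read_state(); c=save('wrist','w0'); print(s['time_s'],s['tcp_pos'],s['tcp_rot'],c['tool_from_camera'].round(3),c['camera_matrix'][0,0])
s2=save('scene','scene1'); s2=save('side','side1')
E
```

```text
time_s: 1.6
tcp_pos: [0.4475, 0.0419, 0.3275]
tcp_rot: [3.141, 0.0, 0.103]
wrist_force: [1.0, -0.5, 0.1]
gripper_width: 0.0776
gripper_force: 0.0
1.6 [0.44748522 0.04188438 0.32752125] [3.14142597e+00 1.91570306e-04 1.02634352e-01] [[ 0.001 -0.958 -0.287  0.08 ]
 [ 1.     0.     0.001  0.001]
 [-0.001 -0.287  0.958 -0.146]
 [ 0.     0.     0.     1.   ]] 330.40443451723837
```

View pics/w0.png

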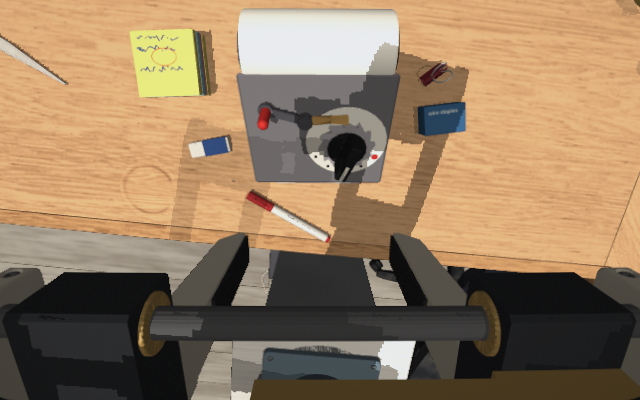

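```bash
cat >> m.py <<'E'
from scipy.spatial.transform import Rotation as Ro
def wristcam(c,s):
    T=np.eye(4); T[:3,:3]=Ro.from_euler('xyz',s['tcp_rot']).as_matrix(); T[:3,3]=s['tcp_pos']
    c['world_to_cam']=np.linalg.inv(T@c['tool_from_camera']); return c
def snap(f):
    s=ctrl.read_state(); c=camera('wrist'); wristcam(c,s); cv2.imwrite('pics/'+f+'.png',c['pixels'][:,:,::-1]); pickle.dump(c,open('pics/'+f+'.pkl','wb')); return c
def trin(L):
    A=np.zeros((3,3));B=np.zeros(3);l=[]
    for c,u in L:
        R,t=cam_pose(c); d=(rays(c,u)@R.T)[0]; d/=np.linalg.norm(d); M=np.eye(3)-np.outer(d,d); A+=M;B+=M@t; l.append((M,t))
    p=np.linalg.solve(A,B); return p,[round(float(np.linalg.norm(M@(p-t)))*1000,1) for M,t in l]
E
python3 - <<'E'
from m import *
a=load('scene0'); b=load('side0'); w=load('w0')
wristcam(w,dict(tcp_pos=[0.44748522,0.04188438,0.32752125],tcp_rot=[3.14142597e+00,1.91570306e-04,1.02634352e-01])); pickle.dump(w,open('pics/w0.pkl','wb'))
red2=lambda h,s,v:((h<10)|(h>168))&(s>90)&(v>80)
green2=lambda h,s,v:(h>40)&(h<90)&(s>60)
D={'post':[(a,blob(a,(310,198,322,217),red2)),(b,blob(b,(298,178,314,194),red2)),(w,blob(w,(252,98,276,134),red2))],
'red':[(a,blob(a,(374,220,386,230),red2)),(b,blob(b,(292,240,306,252),red2)),(w,blob(w,(368,150,382,164),red2))],
'green':[(a,blob(a,(362,230,378,244),green2)),(b,blob(b,(278,236,292,248),green2)),(w,blob(w,(330,160,360,182),green2))]}
n=np.array([-.497,-.052,.866]); n/=np.linalg.norm(n)
for k,L in D.items():
    print(k,[len(p) for _,p in L],[p.mean(0).round(1) if len(p) else 0 for _,p in L])
    L=[(c,p.mean(0)) for c,p in L if len(p)]
    p,e=trin(L); print(p.round(4),e,'h',round(p@n+.189,4))
# wrist deck fit
u,v=np.meshgrid(np.arange(245,392),np.arange(80,180)); uv=np.c_[u.ravel(),v.ravel()]; P=pts_depth(w,uv)
px=w['pixels'][uv[:,1],uv[:,0]].astype(int); g=(abs(P@n+.189)<.008)&(w['depth'][uv[:,1],uv[:,0]]>0)
for _ in range(3):
    I=P[g]; m=I.mean(0); nn=np.linalg.svd(I-m,full_matrices=False)[2][2]; nn*=np.sign(nn[2]); g=abs((P-m)@nn)<.003
print('wrist plane',g.sum(),nn.round(3),'off',m@nn,'yaw',np.arctan2(-nn[1],-nn[0]))
# post top and bottom in wrist; crop knob region
cv2.imwrite('pics/k0.png',cv2.resize(w['pixels'][95:190,245:400,::-1],None,fx=5,fy=5,interpolation=cv2.INTER_CUBIC))
E
```

```text
post [51, 58, 228] [array([315.8, 208.2]), array([306. , 186.5]), array([263.3, 118.2])]
[0.4993 0.1067 0.1056] [0.7, 0.7, 0.1] h 0.0268
red [3, 5, 23] [array([378.7, 224.3]), array([298.4, 245.8]), array([373.9, 156.5])]
[ 0.4613 -0.0295  0.0518] [0.4, 0.5, 0.4] h 0.0061
green [4, 6, 0] [array([369.8, 237. ]), array([285. , 241.2]), 0]
[0.4392 0.0066 0.0409] [0.3, 0.3] h 0.0058
wrist plane 10842 [-0.498 -0.045  0.866] off -0.18682937705377506 yaw 0.09087395529178578
```

View pics/k0.png

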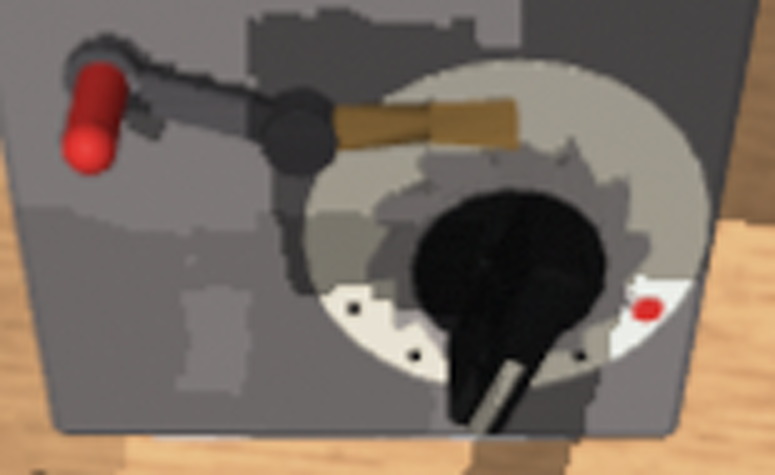

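```bash
cat > geo.py <<'E'
import numpy as np
yaw=.098; el=np.array([-np.sin(yaw),np.cos(yaw),0]); ef=np.array([np.cos(yaw),np.sin(yaw),0])
eu=.866*ef+np.array([0,0,.5]); n=-.5*ef+np.array([0,0,.866])
C=np.array([.4767,.0102,.0628])-.003*n   # knob axis on deck
def tip(k,r=.026,h=.046):
    t=np.deg2rad(30)+k   # angle below straight right, clockwise
    return C+h*n+r*(-np.cos(t)*el-np.sin(t)*eu)
def post(l,h=.028):
    a=.3-l; return C+.05*el+.036*eu+.046*(np.cos(a)*el+np.sin(a)*eu)+h*n
def tyaw(k): # tool yaw with pads parallel to bar
    d=tip(k,.026,0)-tip(k,0,0); return np.arctan2(d[1],d[0])+np.pi
E
python3 - <<'E'
from m import *; from geo import *
w,a,b=load('w0'),load('scene0'),load('side0')
for k in(.9,1.05,1.2,1.35,1.5,1.65): print(k,[proj(c,tip(k))[0].round(1) for c in(w,a,b)], [proj(c,tip(k,.0))[0].round(1) for c in(w,a,b)],tyaw(k).round(3))
print(post(0),post(.3),post(.6), tip(0,0,.039))
E
```

```text
0.9 [array([349.4, 181.9]), array([373.7, 218.9]), array([281. , 222.7])] [array([347.7, 165.8]), array([366.3, 209.9]), array([291.7, 214. ])] 0.268
1.05 [array([346.2, 182. ]), array([372.3, 219.4]), array([280.5, 221.7])] [array([347.7, 165.8]), array([366.3, 209.9]), array([291.7, 214. ])] 0.095
1.2 [array([343. , 181.8]), array([370.7, 219.8]), array([280.2, 220.6])] [array([347.7, 165.8]), array([366.3, 209.9]), array([291.7, 214. ])] 6.205
1.35 [array([339.8, 181.3]), array([369.1, 219.9]), array([280.1, 219.4])] [array([347.7, 165.8]), array([366.3, 209.9]), array([291.7, 214. ])] 6.035
1.5 [array([336.9, 180.4]), array([367.4, 219.8]), array([280.4, 218. ])] [array([347.7, 165.8]), array([366.3, 209.9]), array([291.7, 214. ])] 5.869
1.65 [array([334.2, 179.2]), array([365.6, 219.5]), array([280.8, 216.6])] [array([347.7, 165.8]), array([366.3, 209.9]), array([291.7, 214. ])] 5.71
[0.49781032 0.10667388 0.10924696] [0.48589344 0.1075667  0.10245   ] [0.47437861 0.10437019 0.09565304] [0.45878637 0.00843882 0.093976  ]
```

```bash
python3 -m inch '[0.097,0.13,0,0,-0.35, 0.097,0.13,0,0,-0.35, 0,0,-0.15,0,-0.35, 0,0,-0.15,0,-0.35, 0,0,-0.15,0,-0.35, 0,0,-0.15,0,-0.35, 0,0,-0.1,0,-0.35, 0,0,-0.06,0,-0.35, 0,0,-0.05,0,-0.35, 0,0,-0.05,0,-0.35, 0,0,0,0,-0.35]' 10
python3 - <<'E'
from m import *; from geo import *
c=snap('w1'); print(ctrl.read_state()['tcp_pos'],proj(c,post(0)),proj(c,post(0,.04)))
b=save('side','side2')
cv2.imwrite('pics/v1.png',np.hstack([cv2.resize(c['pixels'][:,:,::-1],(400,250)),cv2.resize(b['pixels'][150:275,240:440,::-1],(400,250))]))
E
```

```text
time_s: 3.12
tcp_pos: [0.4956, 0.1049, 0.1121]
tcp_rot: [-3.142, 0.0, 0.103]
wrist_force: [-0.7, 1.0, -0.6]
gripper_width: 0.03
gripper_force: 0.0
[0.49576434 0.10500365 0.11253896] [[313.99820901 259.58652267]] [[313.70309335 281.2607011 ]]
```

View pics/v1.png

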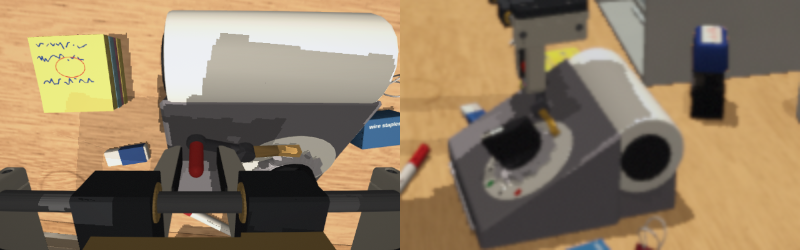

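```bash
python3 -m inch '[0,0,0,0,-1, 0,0,0,0,-1, 0,0,0,0,-1, -0.016,0.002,-0.009,0,-1, -0.016,0.001,-0.009,0,-1, -0.016,0.001,-0.009,0,-1, -0.016,-0.004,-0.009,0,-1, -0.016,-0.004,-0.009,0,-1, -0.016,-0.005,-0.009,0,-1, -0.006,0,-0.003,0,-1, 0,0,0,0,-1, 0,0,0,0,-1]' 10
```

```text
time_s: 4.72
tcp_pos: [0.47, 0.1045, 0.0982]
tcp_rot: [-3.139, -0.0, 0.103]
wrist_force: [-0.3, 7.9, -1.8]
gripper_width: 0.0111
gripper_force: 10.0
```

```bash
python3 -m inch '[0,0,0,0,-0.35, 0,0,0,0,-0.35, 0,0,0.1,0,-0.35, 0,0,0.2,0,-0.35, 0,0,0.2,0,-0.35, -0.08,-0.15,0.15,0,-0.35, 0,-0.2,0,0,-0.35, 0,0,0,0,-0.35]' 10
python3 - <<'E'
from m import *; from geo import *
s=ctrl.read_state();c=snap('w2'); print(s['tcp_pos'],'post exp',[proj(c,post(l,.026))[0].round(1) for l in(0,.3,.5,.6)])
P=blob(c,(230,60,345,260),lambda h,s,v:((h<9)|(h>170))&(s>140)&(v>80)); 
lab=cv2.connectedComponentsWithStats(cv2.inRange(cv2.cvtColor(c['pixels'],cv2.COLOR_RGB2HSV),(0,140,80),(9,255,255)))
print([(x[4],lab[3][i].round(1)) for i,x in enumerate(lab[2]) if x[4]>20])
for k in(0,.5,1.05,1.3,1.4,1.5,1.6): print(k,proj(c,tip(k))[0].round(1),proj(c,tip(k,0))[0].round(1))
p=proj(c,tip(1.4,0))[0].astype(int); x,y=p-[75,50]; x=max(x,0);y=max(y,0); print(x,y)
cv2.imwrite('pics/k2.png',cv2.resize(c['pixels'][y:y+100,x:x+150,::-1],None,fx=5,fy=5,interpolation=cv2.INTER_CUBIC))
E
```

```text
time_s: 5.72
tcp_pos: [0.4503, 0.0124, 0.2615]
tcp_rot: [3.14, -0.002, 0.098]
wrist_force: [0.4, -0.1, -0.3]
gripper_width: 0.0305
gripper_force: 0.0
[0.45034084 0.01243179 0.26150581] post exp [array([217.5, 124. ]), array([218.5, 136.5]), array([221.5, 144.4]), array([223.7, 148.1])]
[(np.int32(255364), array([319.7, 199.5])), (np.int32(282), array([224.4, 147.4])), (np.int32(27), array([356.7, 166.9])), (np.int32(296), array([227.5, 217. ])), (np.int32(26), array([307.4, 259.6]))]
0 [345.1 189.2] [322.4 179.7]
0.5 [335.6 195.6] [322.4 179.7]
1.05 [322.1 198.2] [322.4 179.7]
1.3 [315.7 197.6] [322.4 179.7]
1.4 [313.3 197.1] [322.4 179.7]
1.5 [310.9 196.4] [322.4 179.7]
1.6 [308.6 195.6] [322.4 179.7]
247 129
```

View pics/k2.png

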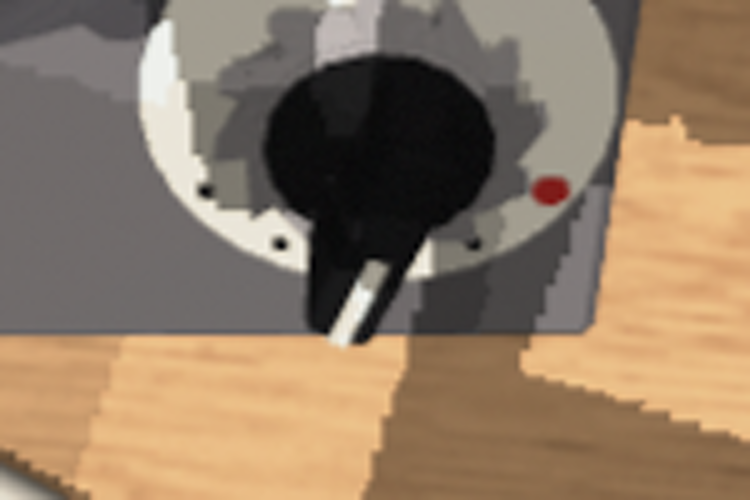

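```bash
python3 -m inch '[0.008,-0.004,0,-0.725,-0.27, 0.008,-0.004,0,-0.725,-0.27, 0.008,-0.004,0,-0.725,-0.27, 0.008,-0.004,0,-0.725,-0.27, 0,0,-0.12,0,-0.27, 0,0,-0.12,0,-0.27, 0,0,-0.12,0,-0.27, 0,0,-0.12,0,-0.27, 0,0,-0.07,0,-0.27, 0,0,-0.04,0,-0.27, 0,0,-0.026,0,-0.27, 0,0,0,0,-0.27]' 8
python3 -m inch '[0,0,0,0,-1, 0,0,0,0,-1, 0,0,0,0,-1, 0,0,0,0,-1]' 8
python3 -c "
from m import *
c=save('side','s3');d=load('w0')
c2=snap('w3')"
```

```text
time_s: 7.28
tcp_pos: [0.4582, 0.0116, 0.1066]
tcp_rot: [-3.142, 0.0, -0.187]
wrist_force: [-1.0, -0.5, -0.6]
gripper_width: 0.0338
gripper_force: 0.0
time_s: 7.78
tcp_pos: [0.4589, 0.0093, 0.1077]
tcp_rot: [3.138, -0.002, -0.187]
wrist_force: [-1.4, -8.5, 3.2]
gripper_width: 0.0165
gripper_force: 7.9
```

```bash
python3 -m inch '[0,0,0,0.8,-1, 0,0,0,0.8,-1, 0,0,0,0.8,-1, 0,0,0,0.8,-1, 0,0,0,0.8,-1, 0,0,0,0.8,-1, 0,0,0,0.8,-1, 0,0,0,0.8,-1, 0,0,0,0.8,-1, 0,0,0,0.8,-1, 0,0,0,0.8,-1, 0,0,0,0.8,-1]' 8
python3 - <<'E'
from m import *; from geo import *
b=save('side','s4'); a=save('scene','a4'); c=snap('w4')
for n_,q in(('side',b),('wr',c)):
  for k in(0,.2,.4): print(n_,k,proj(q,tip(k))[0].round(1),proj(q,tip(k,0))[0].round(1))
x,y=proj(b,tip(0))[0].astype(int)-[45,40]
cv2.imwrite('pics/v4.png',np.hstack([cv2.resize(b['pixels'][y:y+80,x:x+90,::-1],(400,356)),cv2.resize(c['pixels'][90:300,200:436,::-1],(400,356))])); print(x,y)
E
```

```text
time_s: 9.38
tcp_pos: [0.4591, 0.0101, 0.108]
tcp_rot: [3.138, -0.0, 0.775]
wrist_force: [-1.5, -3.0, 4.9]
gripper_width: 0.0179
gripper_force: 9.3
side 0 [288.7 223.8] [291.7 214. ]
side 0.2 [286.5 224.3] [291.7 214. ]
side 0.4 [284.5 224.3] [291.7 214. ]
wr 0 [333.6 296.3] [314.6 265.4]
wr 0.2 [325.2 295.6] [314.6 265.4]
wr 0.4 [316.6 293.9] [314.6 265.4]
243 183
```

View pics/v4.png

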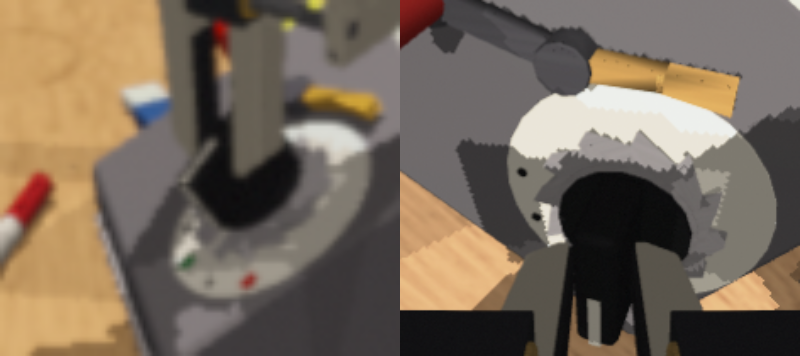

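```bash
python3 -m inch '[0,0,0,0.7,-1, 0,0,0,0.7,-1, 0,0,0,0.7,-1, 0,0,0,0.7,-1, 0,0,0,0.7,-1, 0,0,0,0.7,-1, 0,0,0,0.2,-1, 0,0,0,0,-1]' 8
python3 - <<'E'
from m import *; from geo import *
c=snap('w5')
for k in(-.1,0,.1,.2): print(k,proj(c,tip(k))[0].round(1),proj(c,tip(k,.013))[0].round(1),proj(c,tip(k,0))[0].round(1))
P=blob(c,(300,240,360,330),lambda h,s,v:(s<60)&(v>120)); print(len(P),P.mean(0),P.min(0),P.max(0))
E
```

```text
time_s: 10.52
tcp_pos: [0.459, 0.0106, 0.1076]
tcp_rot: [3.139, 0.0, 1.212]
wrist_force: [-0.3, -2.9, 5.8]
gripper_width: 0.02
gripper_force: 9.5
-0.1 [316.4 300.2] [314.3 282.7] [312.1 264. ]
0 [312.2 298.7] [312.2 282. ] [312.1 264. ]
0.1 [308.1 296.9] [310.  281.1] [312.1 264. ]
0.2 [304.1 294.8] [307.9 280.1] [312.1 264. ]
190 [311.05263158 283.35263158] [308 266] [315 298]
```

```bash
python3 -m inch '[0,0,0,0.5,-1, 0,0,0,0.5,-1, 0,0,0,0.3,-1, 0,0,0,0,-1, 0,0,0,0,-1]' 8
cat > st.py <<'E'
from m import *; from geo import *
import sys
f=sys.argv[1]; ks=[float(x) for x in sys.argv[2:]]
s=ctrl.read_state(); c=snap(f); print('T',s['wrist_torque'])
p=proj(c,tip(ks[0],.014))[0].astype(int)
P=blob(c,(p[0]-30,p[1]-45,p[0]+30,p[1]+30),lambda h,s,v:(s<60)&(v>120)).astype(np.float32)
vx,vy,x0,y0=cv2.fitLine(P,cv2.DIST_HUBER,0,.01,.01).ravel(); 
def ev(k):
    A,B=proj(c,tip(k,.008))[0],proj(c,tip(k,.026))[0]; d=B-A
    return np.arctan2(d[1],d[0])
print(len(P),P.mean(0),'line',np.arctan2(vy,vx)%np.pi)
for k in ks: print(k,ev(k)%np.pi,proj(c,tip(k,.008))[0].round(1),proj(c,tip(k,.026))[0].round(1), 'dist',[round(float(-vy*(q[0]-x0)+vx*(q[1]-y0)),2) for q in proj(c,np.array([tip(k,.008),tip(k,.026)]))])
E
python3 st.py w6 0 0.1 -0.1
```

```text
time_s: 11.2
tcp_pos: [0.4593, 0.0106, 0.1076]
tcp_rot: [3.139, 0.001, 1.341]
wrist_force: [-0.3, -3.7, 4.5]
gripper_width: 0.0211
gripper_force: 10.0
T [-0.678195   -0.10332169 -0.29646967]
227 [306.8282  278.12335] line 1.5894026
0.0 1.7309982800626176 [309.1 274.4] [305.3 297.7] dist [2.2, -1.12]
0.1 1.8580219918751342 [307.8 273.7] [301.4 295.4] dist [0.9, -5.11]
-0.1 1.6128618298727102 [310.4 275. ] [309.4 299.6] dist [3.52, 2.94]
```

```bash
python3 -m inch '[0,0,0,0,-0.3, 0,0,0,0,-0.3, 0,0,0.03,0,-0.3, 0,0,0.06,0,-0.3, 0,0,0.15,-0.9,-0.3, 0,0,0.2,-0.9,-0.3, 0,0,0.16,-0.9,-0.3, 0,0,0,-0.9,-0.3, 0,0,0,0,-0.3]' 8
python3 st.py w7 0 0.1 -0.1
python3 - <<'E'
from m import *; from geo import *
c=load('w7'); p=proj(c,tip(0))[0].astype(int); x,y=p-[60,50]
cv2.imwrite('pics/k7.png',cv2.resize(c['pixels'][y:y+90,x:x+120,::-1],None,fx=5,fy=5,interpolation=cv2.INTER_CUBIC)); print(x,y)
E
```

```text
time_s: 12.38
tcp_pos: [0.458, 0.0115, 0.2573]
tcp_rot: [3.141, -0.0, 0.984]
wrist_force: [-0.1, 0.9, 0.2]
gripper_width: 0.0323
gripper_force: 0.0
T [-0.02365065 -0.04251496 -0.0172908 ]
858 [309.32983 180.20396] line 0.9596289
0.0 1.3222643832180587 [319.1 195.7] [322.9 210.8] dist [-2.46, 3.07]
0.1 1.4239136935685635 [318.3 195.6] [320.6 210.5] dist [-1.88, 4.87]
-0.1 1.2262884297651993 [319.8 195.7] [325.3 210.8] dist [-3.06, 1.18]
262 160
```

View pics/k7.png

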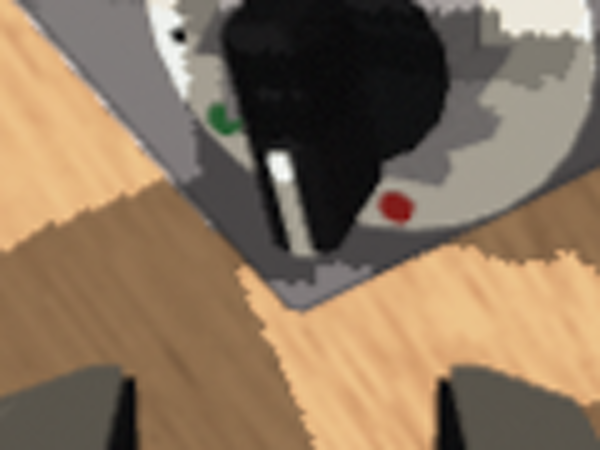

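```bash
python3 -m inch '[0.016,0.124,0,-0.88,-0.35, 0.016,0.124,0,-0.88,-0.35, 0.016,0.124,0,-0.88,-0.35, 0,0,0,-0.88,-0.35, 0,0,0,-0.88,-0.35, 0,0,-0.06,-0.88,-0.35, 0,0,-0.06,-0.88,-0.35, 0,0,-0.06,-0.88,-0.35, 0,0,-0.08,-0.88,-0.35, 0,0,-0.08,-0.88,-0.35]' 10
python3 -m inch '[0,0,-0.1,0,-0.35, 0,0,-0.08,0,-0.35, 0,0,-0.06,0,-0.35, 0,0,-0.04,0,-0.35, 0,0,-0.02,0,-0.35, 0,0,0,0,-0.35]' 10
```

```text
time_s: 13.68
tcp_pos: [0.4695, 0.1044, 0.1703]
tcp_rot: [-3.141, 0.002, 0.102]
wrist_force: [-0.6, 0.8, -1.2]
gripper_width: 0.0301
gripper_force: 0.0
time_s: 14.42
tcp_pos: [0.4702, 0.1043, 0.0967]
tcp_rot: [-3.142, 0.0, 0.103]
wrist_force: [0.1, 0.4, 1.2]
gripper_width: 0.03
gripper_force: 0.0
```

```bash
python3 -m inch '[0,0,0,0,-1, 0,0,0,0,-1, 0,0,0,0,-1, 0.016,0.005,0.009,0,-1, 0.016,0.004,0.009,0,-1, 0.016,0.003,0.009,0,-1, 0.016,0,0.009,0,-1, 0.016,-0.002,0.009,0,-1, 0.016,-0.002,0.009,0,-1, 0.014,-0.003,0.008,0,-1, 0.006,0,0.003,0,-1, 0,0,0,0,-1]' 10
python3 -c "
from m import *
print(ctrl.read_state()['wrist_force'])"
```

```text
time_s: 15.92
tcp_pos: [0.4971, 0.1074, 0.1125]
tcp_rot: [-3.138, 0.004, 0.103]
wrist_force: [-6.8, 7.2, 2.3]
gripper_width: 0.0116
gripper_force: 11.7
[-6.80547878  7.22787145  2.28119818]
```

```bash
python3 -m inch '[0,0,0,0,-0.35, 0,0,0,0,-0.35, 0,0,0.1,0,-0.35, 0,0,0.2,0,-0.35, -0.05,-0.12,0.2,0,-0.35, -0.09,-0.13,0.1,0,-0.35, -0.04,-0.13,0,0,-0.35, 0,0,0,0,-0.35]' 8
cat > look.py <<'E'
from m import *; from geo import *
import sys
f=sys.argv[1]; s=ctrl.read_state(); c=snap(f); print(s['tcp_pos'],s['time_s'])
print('post exp',[(l,proj(c,post(l,.026))[0].round(1)) for l in(0,.1,.2)])
lab=cv2.connectedComponentsWithStats(cv2.inRange(cv2.cvtColor(c['pixels'],cv2.COLOR_RGB2HSV),(0,140,80),(9,255,255)))
print([(int(x[4]),lab[3][i].round(1)) for i,x in enumerate(lab[2]) if 20<x[4]<1000])
for k in map(float,sys.argv[2:]): print(k,proj(c,tip(k,.013))[0].round(1),proj(c,tip(k))[0].round(1))
x,y=proj(c,tip(0,0))[0].astype(int)-[110,75]
print('crop',x,y); cv2.imwrite('pics/'+f+'c.png',cv2.resize(c['pixels'][y:y+110,x:x+160,::-1],None,fx=5,fy=5,interpolation=cv2.INTER_CUBIC))
E
python3 look.py w8 0 0.1
```

```text
time_s: 16.92
tcp_pos: [0.4545, 0.0085, 0.2639]
tcp_rot: [3.14, -0.003, 0.099]
wrist_force: [0.5, 0.1, -0.3]
gripper_width: 0.0302
gripper_force: 0.0
[0.45454262 0.00854911 0.26392257] 16.925
post exp [(0, array([214. , 128.2])), (0.1, array([213.8, 132.2])), (0.2, array([214.2, 136.3]))]
[(311, array([214.7, 127.6])), (26, array([352.5, 169.8])), (286, array([224.9, 219.2])), (23, array([304.1, 261.3]))]
0.0 [329.4 187.8] [340.5 192.4]
0.1 [328.6 188.6] [339. 194.]
crop 207 108
```

View pics/w8c.png

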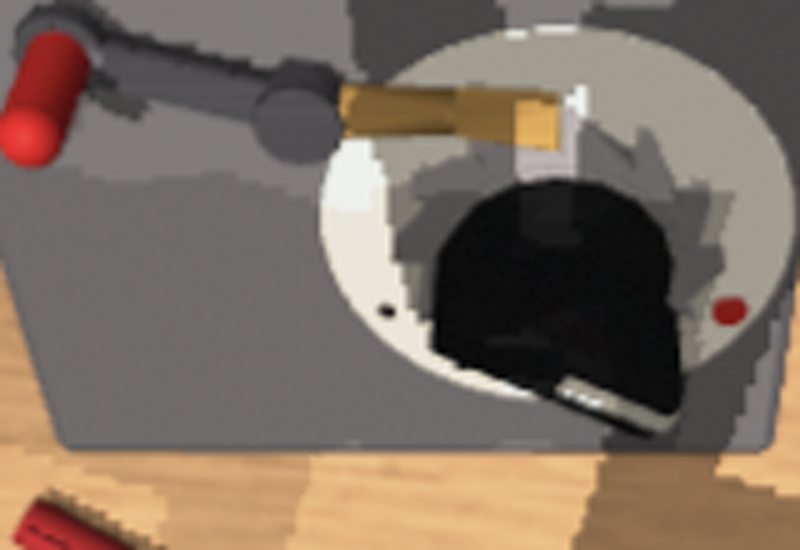

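```bash
python3 -m inch '[0.009,0.004,0,1,-0.35, 0.009,0.004,0,1,-0.35, 0,0,0,1,-0.35, 0,0,0,1,-0.35, 0,0,0,1,-0.35, 0,0,-0.05,1,-0.35, 0,0,-0.05,1,-0.35, 0,0,-0.05,1,-0.35, 0,0,-0.05,1,-0.35, 0,0,-0.05,1,-0.35, 0,0,-0.05,1,-0.35]' 8
python3 -m inch '[0,0,-0.08,0,-0.35, 0,0,-0.08,0,-0.35, 0,0,-0.07,0,-0.35, 0,0,-0.05,0,-0.35, 0,0,-0.04,0,-0.35, 0,0,0,0,-0.35, 0,0,0,0,-1, 0,0,0,0,-1, 0,0,0,0,-1]' 8
```

```text
time_s: 18.35
tcp_pos: [0.4592, 0.0134, 0.1872]
tcp_rot: [-3.141, -0.0, 1.207]
wrist_force: [-0.4, 0.2, -0.3]
gripper_width: 0.0305
gripper_force: 0.0
time_s: 19.48
tcp_pos: [0.4596, 0.0123, 0.1086]
tcp_rot: [3.139, -0.0, 1.202]
wrist_force: [2.6, 0.1, -0.0]
gripper_width: 0.02
gripper_force: 7.4
```

```bash
python3 -m inch '[0,0,0,-0.7,-1, 0,0,0,-0.7,-1, 0,0,0,-0.7,-1, 0,0,0,-0.7,-1, 0,0,0,-0.7,-1, 0,0,0,-0.7,-1, 0,0,0,-0.7,-1, 0,0,0,-0.7,-1, 0,0,0,0,-1, 0,0,0,0,-1]' 8
python3 - <<'E'
from m import *; from geo import *
c=snap('w9'); print(ctrl.read_state()['wrist_torque'])
for k in(.4,.5,.56,.65): print(k,*[proj(c,tip(k,r))[0].round(1) for r in (.01,.018,.026)])
m=np.zeros((400,640),np.uint8)
P=blob(c,(290,240,340,330),lambda h,s,v:(s<60)&(v>120)); m[P[:,1],P[:,0]]=1
l=cv2.connectedComponentsWithStats(m); print([(x.tolist(),l[3][i].round(1)) for i,x in enumerate(l[2]) if i and x[4]>15])
E
```

```text
time_s: 20.72
tcp_pos: [0.4596, 0.0117, 0.1088]
tcp_rot: [3.139, -0.001, 0.644]
wrist_force: [1.7, -5.1, 5.7]
gripper_width: 0.0183
gripper_force: 8.0
[-1.00112371 -0.29158831 -0.00785065]
0.4 [320.2 278.4] [322.4 286.9] [324.4 294.8]
0.5 [318.4 278.2] [319.3 286.3] [320.1 294.1]
0.56 [317.4 277.9] [317.4 285.9] [317.5 293.5]
0.65 [315.8 277.5] [314.6 285.2] [313.6 292.5]
[([315, 270, 11, 25, 129], array([319.6, 282. ]))]
```

```bash
python3 -m inch '[0,0,0,-0.5,-1, 0,0,0,-0.5,-1, 0,0,0,0,-1, 0,0,0,0,-1]' 8
cat > kn.py <<'E'
from m import *; from geo import *
import sys
c=snap(sys.argv[1]); print('T',ctrl.read_state()['wrist_torque'].round(3) if hasattr(ctrl.read_state()['wrist_torque'],'round') else '')
ks=[float(x) for x in sys.argv[2:]]
A=[proj(c,tip(k,r))[0] for k in ks for r in(.008,.026)]
A=np.array(A); x0,y0=(A.min(0)-12).astype(int); x1,y1=(A.max(0)+12).astype(int)
m=np.zeros((400,640),np.uint8)
P=blob(c,(x0,y0,x1,y1),lambda h,s,v:(s<60)&(v>120)); m[P[:,1],P[:,0]]=1
n_,lab,st,ce=cv2.connectedComponentsWithStats(m)
for i in range(1,n_):
    if st[i,4]<25: continue
    q=np.argwhere(lab==i)[:,::-1].astype(np.float32); vx,vy,cx,cy=cv2.fitLine(q,cv2.DIST_L2,0,.01,.01).ravel()
    g=np.arange(-.2,1.8,.005); B=np.array([proj(c,np.array([tip(k,r) for r in(.01,.026)])) for k in g])
    d=B[:,1]-B[:,0]; per=(d[:,0]*(cy-B[:,0,1])-d[:,1]*(cx-B[:,0,0]))/np.linalg.norm(d,axis=1)
    ang=(d[:,0]*vy-d[:,1]*vx)/np.linalg.norm(d,axis=1)
    print(st[i,4],ce[i].round(1),'k by place',g[abs(per).argmin()].round(3),'k by direction',g[abs(ang).argmin()].round(3))
E
python3 kn.py w10 .4 .6
python3 - <<'E'
from m import *
import kn
E
true
```

```text
time_s: 21.28
tcp_pos: [0.46, 0.0115, 0.1086]
tcp_rot: [3.139, -0.001, 0.544]
wrist_force: [3.0, -5.9, 3.4]
gripper_width: 0.0177
gripper_force: 7.8
T [-1.093 -0.516  0.023]
127 [319.9 282.1] k by place 0.565 k by direction 0.53Traceback (most recent call last):
  File "<stdin>", line 2, in <module>
  File "kn.py", line 3, in <module>
    c=snap(sys.argv[1]); print('T',ctrl.read_state()['wrist_torque'].round(3) if hasattr(ctrl.read_state()['wrist_torque'],'round') else '')
           ~~~~~~~~^^^
IndexError: list index out of range
```

```bash
python3 -m inch '[0,0,0,-0.4,-1, 0,0,0,0,-1, 0,0,0,0,-1, 0,0,0,0,-1]' 8
python3 kn.py w11 .4 .7
```

```text
time_s: 21.82
tcp_pos: [0.46, 0.0114, 0.1085]
tcp_rot: [3.138, -0.002, 0.504]
wrist_force: [4.3, -5.6, 2.4]
gripper_width: 0.0176
gripper_force: 7.7
T [-1.204 -0.588  0.023]
123 [320.  281.8] k by place 0.605 k by direction 0.575
```

```bash
python3 -m inch '[0,0,0,0.7,-1, 0,0,0,0.7,-1, 0,0,0,0.6,-1, 0,0,0,0,-1, 0,0,0,0,-1]' 8
python3 kn.py w12 .3 .6
```

```text
time_s: 22.5
tcp_pos: [0.4594, 0.0108, 0.1086]
tcp_rot: [3.138, 0.001, 0.704]
wrist_force: [0.2, -9.4, 4.5]
gripper_width: 0.0181
gripper_force: 9.1
T [-1.847 -0.155 -0.131]
136 [315.5 280.9] k by place 0.515 k by direction 0.475
```

```bash
python3 -m inch '[0,0,0,-0.75,-1, 0,0,0,-0.75,-1, 0,0,0,-0.75,-1, 0,0,0,-0.75,-1, 0,0,0,-0.75,-1, 0,0,0,-0.75,-1, 0,0,0,-0.75,-1, 0,0,0,-0.75,-1, 0,0,0,0,-1, 0,0,0,0,-1]' 8
python3 kn.py w13 .9 1.1
```

```text
time_s: 23.8
tcp_pos: [0.46, 0.0101, 0.1076]
tcp_rot: [3.137, -0.002, 0.105]
wrist_force: [5.4, -12.8, -7.9]
gripper_width: 0.0155
gripper_force: 7.9
T [-2.26  -1.047  0.122]
120 [320.9 281. ] k by place 0.995 k by direction 1.005
```

```bash
python3 -m inch '[0,0,0,-0.45,-1, 0,0,0,-0.4,-1, 0,0,0,0,-1, 0,0,0,0,-1, 0,0,0,0,-1]' 8
python3 kn.py w14 .95 1.15
```

```text
time_s: 24.48
tcp_pos: [0.46, 0.0099, 0.1074]
tcp_rot: [3.137, -0.002, 0.02]
wrist_force: [6.2, -13.6, -10.2]
gripper_width: 0.0153
gripper_force: 8.1
T [-2.285 -1.089  0.038]
119 [321.5 281. ] k by place 1.065 k by direction 1.085
```

```bash
python3 -m inch '[0,0,0,-0.3,-1, 0,0,0,0,-1, 0,0,0,0,-1, 0,0,0,0,-1, 0,0,0,0.7,-1, 0,0,0,0.7,-1, 0,0,0,0.4,-1, 0,0,0,0,-1, 0,0,0,0,-1]' 8
python3 kn.py w15 .9 1.1
```

```text
time_s: 25.65
tcp_pos: [0.4591, 0.0098, 0.1077]
tcp_rot: [3.137, 0.0, 0.17]
wrist_force: [1.4, -13.5, -3.7]
gripper_width: 0.0153
gripper_force: 8.0
T [-2.507 -0.385 -0.076]
123 [318.3 279.4] k by place 1.005 k by direction 1.02
```

```bash
python3 -m inch '[0,0,0,0.5,-1, 0,0,0,0.5,-1, 0,0,0,0,-1, 0,0,0,0,-1]' 8
python3 kn.py w16 .9 1.1
```

```text
time_s: 26.2
tcp_pos: [0.4584, 0.0098, 0.1077]
tcp_rot: [3.137, 0.002, 0.27]
wrist_force: [-0.7, -14.1, -1.2]
gripper_width: 0.0166
gripper_force: 8.3
T [-2.589  0.04  -0.18 ]
129 [315.6 278. ] k by place 1.005 k by direction 1.03
```

```bash
python3 -m inch '[0,0,0,-0.7,-1, 0,0,0,-0.8,-1, 0,0,0,0,-0.35, 0,0,0,0,-0.35, 0,0,0,0,-0.35, 0,0,0.04,0,-0.35, 0,0,0.1,0,-0.35, 0,0,0.2,0,-0.35, 0,0,0.2,0,-0.35, 0,0,0.08,0,-0.35, 0,0,0,0,-0.35]' 8
python3 look.py w17 1.0 1.05 1.1; python3 kn.py w18 .9 1.1
```

```text
time_s: 27.62
tcp_pos: [0.4595, 0.0126, 0.2651]
tcp_rot: [3.14, -0.004, 0.118]
wrist_force: [-0.2, -0.4, -0.7]
gripper_width: 0.0303
gripper_force: 0.0
[0.4595064  0.0125935  0.26513504] 27.625
post exp [(0, array([219.7, 132.4])), (0.1, array([219.5, 136.4])), (0.2, array([219.7, 140.4]))]
[(311, array([220.4, 131.9])), (23, array([355.4, 175.4])), (283, array([226.5, 221.3])), (22, array([305. , 264.9]))]
1.0 [321.8 197.5] [322.1 206.2]
1.05 [321.2 197.5] [320.8 206.2]
1.1 [320.5 197.5] [319.6 206.1]
crop 211 113
T [ 0.002 -0.027 -0.012]
77 [310.5 186.1] k by place -0.2 k by direction 0.74
78 [322.  197.3] k by place 1.015 k by direction 1.02
46 [310.4 198.3] k by place 1.67 k by direction 1.795
```

View pics/w17c.png

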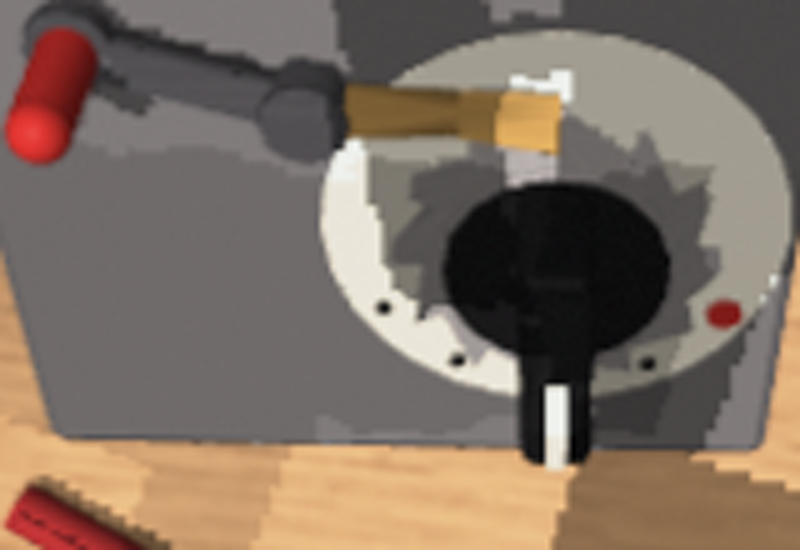

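The picture shows the pointer straight down-slope (stripe at pixel 322,197, knob about 1.02 rad). The lever is fully back and the pawl sits against the wheel as it did at home. The gripper is clear.

```bash
python3 -c "
from bench import workorder; print(workorder.sign_off())"
```

```text
the job is handed in; nothing more can be done
None
```

The job is handed in at about 28 s of the 61 s allowed, with no verdict returned: in the last picture the knob is two clicks forward (about 1.02 rad, pointer at the green dot), the lever is fully back and the gripper is clear. The pawl held when I tried to turn the knob back at each click, and I never touched the loose things.

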